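Space the copper bars and start the test

ROBOT

A 6-joint arm with a two-finger parallel gripper is mounted at the origin on the work surface. World frame = base frame: x ahead of the robot, y to its left, z up, the work surface at z = 0. Lengths are in mm, angles in rad, forces in N, time in s.
With the tool pointing down it reaches from about 350 to 775 mm from the base axis. Payload 7.3 kg.
Tool frame: the origin (TCP) lies between the finger pads; the fingertips stand 25 mm ahead of it and the grasp point (between the pads) lies 6 mm ahead of it; z points along the fingers, y is the line along which they close (so a half turn about z gives the same grasp; the last joint's range is limited). The gripper opens to 92 mm and grips with 3 to 60 N. Pads are 19 mm wide; open, the fingers measure 130 mm over their backs; the gripper's body (75 mm by 190 mm) begins 47 mm behind the grasp point.
Start: joints at [1.136, 0.342, 1.524, -0, 1.275, -0.146], TCP at [149.506, 503.283, 214.241] pointing down, gripper open.
Joint ranges: [-2.53, 2.53], [-0.77, 2.02], [0.04, 2.7], [-1, 4.14], [0.28, 2.66], [-3.11, 3.11]. Speed limits (rad/s): [2.57, 2.57, 3.14, 3.14, 3.14, 3.14].

INTERFACE

Orientations are given as [roll, pitch, yaw] about the fixed x, y, z axes, in that order (R = Rz(yaw) Ry(pitch) Rx(roll)).
In Python, from plant import bot gives the robot as it stands.
- The arm moves only by the tool play_rows, never from a script. Its argument "commands" is a list of rows, each an object of numbers: "x", "y", "z": the shift along the tool's x, y, z in m; "twist": the turn about the tool's z in degrees. In form: [{"x": .., "y": .., "z": .., "twist": ..}, ...]. A call has exactly 8 rows; each row is the pose to reach, as a shift and turn from the pose commanded when the call began, along the tool's axes at that moment; what a row does not reach only later rows make up. A row lasts 1/10 s, in which the tool goes at most 50 mm and 8.59 degrees, less where a joint would pass 70% of its speed; a pose out of reach is approached as far as the arm can. A call with a gripper value outside its range is refused whole. "jaw" is the closure, from 0 (fully open) to 1 (shut), set as the call begins (left out, the last holds). The fingers move at their own pace and stop on an object; the grip force is fixed at half the most. Time passes only in rows, so rows that repeat a pose let the fingers close, or fill a call up. It gives the time, the measured TCP pose, the force, the opening and the grip force at its end, in the units of the state.
- bot.get_obs(): the state, without advancing time (a new reading comes with each control period).
- bot.capture(name): name is "scene" or "top" or "wrist"; returns a dict with "pixels" (384x512x3 uint8, red, green, blue), "fx", "fy", "cx", "cy" (pixels), "eye" and "rotation" of the camera in the world. Camera axes: x right, y down, z forward; pixel columns grow to the right and rows downward; lengths in mm; the calibration is good to about 2 mm. A picture is of the moment at which its call begins. There is no depth.
- bot.close_job(): hands the job in; it is judged then, once.
The state is a dict: "time": time; "joint_positions": joint angles; "dq": joint speeds; "tau": joint torques, N m; "tool_pos": TCP position; "tcp_rot": TCP orientation; "contact_force": force on the tool from outside, world axes, zero at the start; "moment": the same for the moment, N m; "grip_width": finger opening in mm; "finger_force": force on a finger pad.
Only numpy, scipy, OpenCV 4.12 (cv2) and the standard library are available. Lean on these libraries where they do the work, as an engineer would, in place of code of your own. Each camera call takes 0.05 s, during which the arm holds its last target. There are 200 camera calls.

TASK

Lay the two yellow spacer sticks squarely across the clamped copper bar of the test cradle, one centred on each white band, then set the loose copper bar gently down on both sticks, centred over the clamped bar and in line with it, without dropping it. Then press the green start button on the tester fully down and let it come up. Leave the red button, the thin white stick and the other things on the bench alone.

Things in the scene. Friction and masses are not known exactly. Their poses are not given: they have to be found in the camera images.
- cradle: fixed test cradle: grey base 250 x 85, two red blocks, and on them a clamped copper bar 260 long, 60 wide, whose flat top is 50 above the bench, with two white bands (22 wide, painted across it). Origin at the centre of its underside on the bench; x along the clamped bar, y across it, z up
- band_a (a point): middle of the white band at the -x end of the cradle, on the clamped bar's top face (75 from the cradle's centre, 50 above the bench)
- band_b (a point): middle of the white band at the +x end of the cradle, on the clamped bar's top face (75 from the cradle's centre, 50 above the bench)
- stick_a: yellow square-section insulating spacer stick, 90 long, 15 wide, 15 high, about 35 g; starts lying loose on the blue pad. Origin at the centre of its underside, x along its length. The two yellow sticks are alike and may go to either band
- stick_b: yellow square-section insulating spacer stick, 90 long, 15 wide, 15 high, about 35 g; starts lying loose on the blue pad. Origin at the centre of its underside, x along its length. The two yellow sticks are alike and may go to either band
- stick_a_center (a point): centre of the solid of the first yellow stick
- stick_b_center (a point): centre of the solid of the second yellow stick
- bar: loose copper bar 220 long, 30 wide, 10 thick, about 0.6 kg; starts lying flat across the two black rubber blocks (tops 24 above the bench, 130 apart between centres, 30 long each) of a low aluminium rack whose base plate is 70 wide and 4 thick, so its middle is free to be gripped across its width. Origin at the centre of its underside, x along its length, y across its width
- pad: thin fixed blue pad 210 x 110, 3 thick, on the bench; the two yellow sticks and the thin white one lie on it about 66 apart, parallel to its short side (its y). Origin at the centre of its underside
- tester: fixed aluminium test set 240 x 180, 85 tall, with a white top carrying a blue strip, brass terminals on the far side (to 107 above the bench) and a green and a red push button, 90 apart, near the robot's side. Origin at the centre of its underside
- start_top (a point): centre of the top face of the green start button (28 diameter, pressed straight down) on the tester
- start (a joint): green start button: its joint reads 0 when up and grows as it is pressed, to 0.006 m fully down; a return spring needs 5 N at full travel and lets it up again
- stop_top (a point): centre of the top face of the red stop button, same size, on the tester; leave alone
- stop (a joint): red stop button: its joint reads 0 when up and grows as it is pressed, to 0.006 m fully down; a return spring needs 5 N at full travel and lets it up again
- thin_stick: bystander: thin white stick 90 x 8 x 8, too thin for this job, lying on the blue pad beside the yellow ones; origin at the centre of its underside, x along its length
- ct_a: bystander: loose cream-white current-transformer ring standing on its flat face, 76 outer and 36 inner diameter, 55 tall; origin at the centre of its underside
- ct_b: bystander: loose cream-white current-transformer ring standing on its flat face, 76 outer and 36 inner diameter, 55 tall; origin at the centre of its underside
- ct_c: bystander: loose cream-white current-transformer ring standing on its flat face, 76 outer and 36 inner diameter, 55 tall; origin at the centre of its underside
- screwdriver: bystander: loose screwdriver with orange handle lying on the bench to the left; origin under its middle, x along its length
- jar: bystander: loose amber jar with black cap, 56 diameter, 70 tall; origin at the centre of its underside
- carton: bystander: loose cardboard carton 70 x 90, 70 tall; origin at the centre of its underside
Not all that is in view belongs to the job. Leave any turquoise look-alike of the stick_a alone. Of the things that look like the bar, the larger one is meant.

How it is judged:
By the outcome, as a careful person would: the job done as asked, in the order asked, and still so for the second after the job is handed in, with the robot touching nothing.
It also fails if it takes over 72 s, if anything falls off the work surface, if the arm or the gripper's body presses on something with over 40 N, if the wrist force passes 120 N, or if a joint passes its speed limit or range.

## Working session

There is one attempt and no reset: what is moved stays moved. The work goes in short steps, Python scripts to look and compute and a tool call to move; the robot and the scene stay as the last step left them, time stands still between calls to the robot, and variables do not carry over. Pictures are saved under pics/ and viewed, at most 10 in all, crops included, and the job is handed in when it is done.

Besides the shell and the picture viewer there is one more tool, called after ">>>" as name(argument=value, ...) on one line, values as JSON. play_rows: Moves the arm, as the interface text tells. Its arguments: {"type":"object","properties":{"commands":{"type":"array"},"jaw":{"type":"number"}},"required":["commands"]}

```bash
mkdir -p pics
python3 - <<'E'
from plant import bot
import cv2,pickle
for n in("scene","top"):
    c=bot.capture(n);pickle.dump(c,open(f"pics/{n}.pkl","wb"))
    cv2.imwrite(f"pics/{n}1.png",cv2.resize(c["pixels"][:,:,::-1],(800,600),interpolation=cv2.INTER_CUBIC))
    print(n,c["fx"],c["cx"],c["cy"],c["eye"],c["rotation"])
o=bot.get_obs();print(o)
E
```

```text
scene 392.1060883591702 268.8607914303246 188.31583901266498 [880.33907781 711.77546675 916.8254558 ] [-2.36793215e+00  2.80786362e-04  2.63164207e+00]
top 352.08603833540263 257.29385148491525 189.50196351971718 [ 367.44488203   -3.68704474 1073.15275968] [-2.99278349  0.00342606 -1.57140813]
{'time': 0.1, 'joint_positions': array([ 1.13602347e+00,  3.42644994e-01,  1.52493376e+00, -8.97944831e-06,
        1.27538383e+00, -1.45981292e-01]), 'dq': array([-0.00060347, -0.00043808, -0.00290406, -0.00119243,  0.0009147 ,
       -0.00022315]), 'tau': array([ 1.79590756e-03, -4.32008278e+01, -2.44695354e+01,  7.19860476e-02,
        5.25714154e-02, -7.19279979e-05]), 'tool_pos': array([149.32645872, 502.91767914, 213.61436258]), 'tcp_rot': array([-3.14023604e+00, -1.90779164e-04,  2.85280358e+00]), 'contact_force': array([ 0.23867092,  0.57113448, -0.28942763]), 'moment': array([ 0.02012838, -0.00433642, -0.00364253]), 'finger_force': 0.0, 'grip_width': 91.88371971554793}
```

View pics/top1.png

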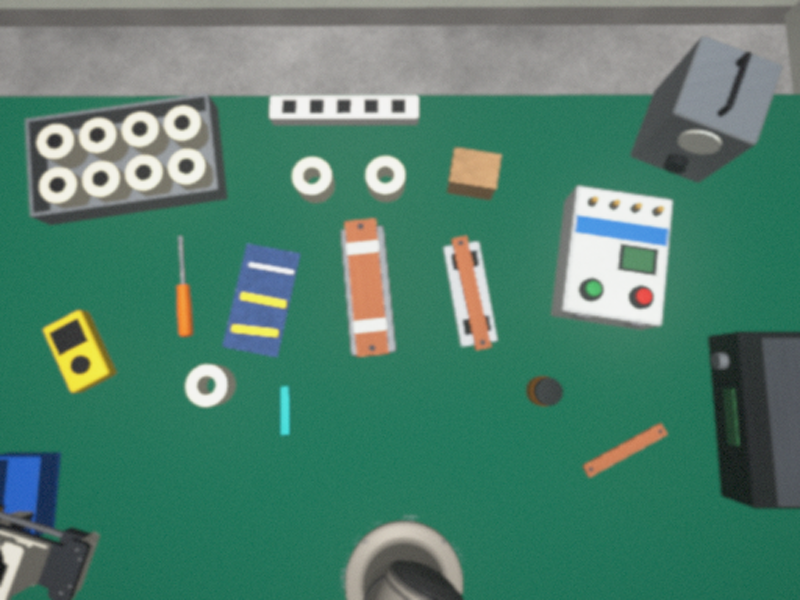

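View pics/scene1.png

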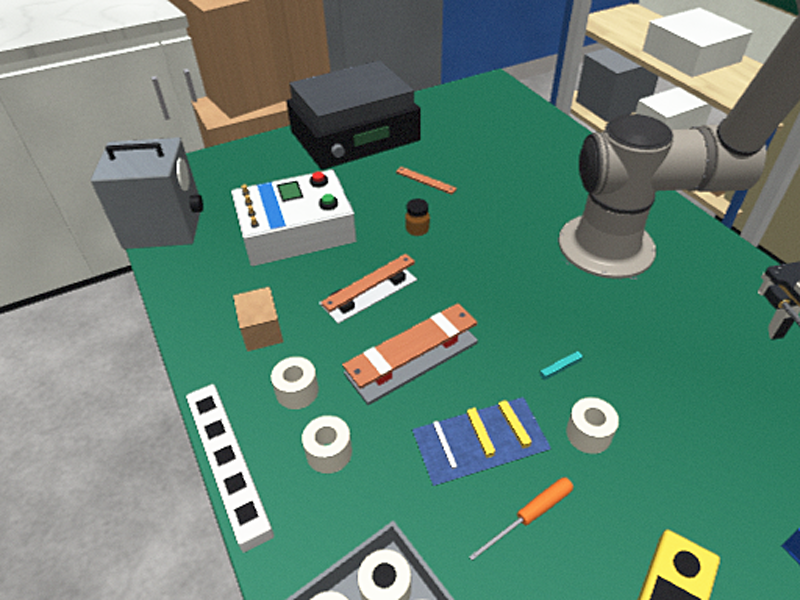

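The top view shows the yellow sticks at (263,300) and (255,331) and the clamped bar with its white bands at (362,247) and (370,325). The loose bar is centred near (472,293) and the green button is at (592,289). The scene view matches, with the small copper look-alike at (625,450) in the top view. Next I'll measure.

```bash
cat > h.py <<'E'
import numpy as np,cv2,pickle
from scipy.spatial.transform import Rotation as R
def ray(c,p):
    d=np.array([(p[0]-c["cx"])/c["fx"],(p[1]-c["cy"])/c["fy"],1.]);return R.from_euler("xyz",c["rotation"]).apply(d)
def onz(c,p,z):
    d=ray(c,p);e=np.array(c["eye"]);return e+d*(z-e[2])/d[2]
HSV=dict(yellow=((22,110,110),(35,255,255)),copper=((3,70,80),(17,220,255)),green=((50,110,110),(75,255,255)),white=((0,0,185),(179,45,255)),red=((170,120,110),(180,255,255)),blue=((105,80,40),(125,255,255)))
def blobs(c,col,z,amin=30,roi=None):
    """rect of each colour blob, in world on plane z: centre, long, short, angle of long axis(deg)"""
    m=cv2.inRange(cv2.cvtColor(c["pixels"],cv2.COLOR_RGB2HSV),*HSV[col])
    if roi: k=np.zeros_like(m);x0,y0,x1,y1=roi;k[y0:y1,x0:x1]=1;m*=k
    out=[]
    for q in cv2.findContours(m,cv2.RETR_EXTERNAL,cv2.CHAIN_APPROX_NONE)[0]:
        if cv2.contourArea(q)<amin: continue
        w=np.array([onz(c,p,z)[:2] for p in q[:,0]],np.float32)
        (a,b),(s,t),g=cv2.minAreaRect(w)
        if s<t: s,t,g=t,s,g+90
        out.append((q[:,0].mean(0).round(0).tolist(),round(a,1),round(b,1),round(s,1),round(t,1),round((g+90)%180-90,1)))
    return out
E
python3 - <<'E'
from h import *
t=pickle.load(open("pics/top.pkl","rb"));s=pickle.load(open("pics/scene.pkl","rb"))
for col,z,roi in(("yellow",18,(140,180,190,220)),("copper",50,(215,135,255,232)),("white",50,(215,135,255,232)),("copper",34,(283,148,320,228)),("green",95,(365,170,395,200))):
    print(col,*blobs(t,col,z,roi=roi),sep="\n ")
print("scene",*blobs(s,"green",95,20,(195,115,225,140)),*blobs(s,"yellow",18,20,(290,250,345,300)),*blobs(s,"white",50,20,(215,190,310,250)),sep="\n ")
for z in(90,95,100):print(z,onz(t,(592/1.5625,289/1.5625),z),onz(s,(328/1.5625,201/1.5625),z))
E
```

```text
yellow
 ([163.0, 211.0], 459.9, 284.5, 88.5, 14.2, 83.6)
 ([168.0, 192.0], 519.5, 270.2, 89.0, 14.3, 78.6)
copper
 ([237.0, 220.0], 433.0, 57.4, 59.0, 42.2, -84.1)
 ([234.0, 183.0], 541.3, 68.3, 124.2, 59.2, 5.7)
 ([231.0, 147.0], 649.5, 79.3, 59.2, 41.1, -84.2)
white
 ([238.0, 209.0], 457.8, 57.7, 77.3, 73.2, -87.6)
 ([233.0, 158.0], 612.9, 74.6, 69.9, 39.8, -81.7)
copper
 ([301.0, 187.0], 532.4, -131.0, 218.7, 36.5, 10.9)
green
 ([379.0, 184.0], 529.4, -344.1, 25.4, 22.8, 89.9)
scene
 ([209.0, 126.0], 522.1, -352.1, 24.1, 22.7, -83.5)
 ([307.0, 276.0], 520.7, 275.5, 94.4, 16.5, 78.0)
 ([329.0, 271.0], 461.7, 289.6, 95.6, 17.8, 83.4)
 ([241.0, 230.0], 615.1, 78.0, 61.0, 22.3, -83.9)
 ([284.0, 207.0], 467.1, 62.5, 60.7, 21.8, -83.7)
 ([228.0, 196.0], 589.8, -63.5, 106.1, 31.1, 9.4)
90 [ 527.43033943 -343.98111162   90.        ] [ 523.40160527 -345.00438226   90.        ]
95 [ 526.61670464 -342.250485     95.        ] [ 525.56008666 -338.61379619   95.        ]
100 [ 525.80306985 -340.51985838  100.        ] [ 527.71856806 -332.22321011  100.        ]
```

```bash
cat >> h.py <<'E'
def plan(*tg,o=None):
    """tool shifts (m, deg) from the present pose to each (x,y,z,yawdeg)"""
    from plant import bot
    o=o or bot.get_obs();r=R.from_euler("xyz",o["tcp_rot"]);yaw=np.degrees(o["tcp_rot"][2])
    print("t",o["time"],"pos",o["tool_pos"].round(1),"rpy",np.degrees(o["tcp_rot"]).round(2),"j",o["joint_positions"].round(2),"F",o["contact_force"].round(1),"w",round(o["grip_width"],1),"ff",o["finger_force"])
    for t in tg:
        d=r.inv().apply(np.array(t[:3])-o["tool_pos"])/1000
        print(t,"->",d.round(4),"twist",round(-((t[3]-yaw+180)%360-180),2))
E
python3 -c "
from h import *
plan((490,280,214,81),(490,280,160,81))"
```

```text
t 0.1 pos [149.3 502.9 213.6] rpy [-1.7992e+02 -1.0000e-02  1.6345e+02] j [ 1.14  0.34  1.52 -0.    1.28 -0.15] F [ 0.2  0.6 -0.3] w 91.9 ff 0.0
(490, 280, 214, 81) -> [-3.901e-01 -1.167e-01 -3.000e-04] twist 82.45
(490, 280, 160, 81) -> [-0.3901 -0.1166  0.0537] twist 82.45
```

>>> play_rows(commands=[{"x": -0.04,"y": -0.012,"z": 0,"twist": 8},{"x": -0.085,"y": -0.026,"z": 0,"twist": 16},{"x": -0.13,"y": -0.04,"z": 0,"twist": 24},{"x": -0.175,"y": -0.053,"z": 0,"twist": 32},{"x": -0.22,"y": -0.066,"z": 0,"twist": 40},{"x": -0.265,"y": -0.08,"z": 0,"twist": 48},{"x": -0.31,"y": -0.093,"z": 0,"twist": 56},{"x": -0.35,"y": -0.105,"z": 0,"twist": 64}], jaw=0.5)

```text
time: 0.9
tool_pos: [456.7, 301.3, 213.9]
tcp_rot: [-3.141, 0.0, 1.729]
contact_force: [-0.3, 1.1, -0.1]
grip_width: 46.0
finger_force: 0.0
```

```bash
python3 -c "
from h import *
plan((490,280,200,81))"
```

```text
t 0.9 pos [456.7 301.3 213.9] rpy [-1.7997e+02  1.0000e-02  9.9080e+01] j [ 0.44  0.38  1.46 -0.    1.3   0.28] F [-0.3  1.1 -0.1] w 46.0 ff 0.0
(490, 280, 200, 81) -> [-0.0263  0.0296  0.0139] twist 18.08
```

>>> play_rows(commands=[{"x": -0.02,"y": 0.02,"z": 0.01,"twist": 8},{"x": -0.026,"y": 0.03,"z": 0.014,"twist": 15},{"x": -0.026,"y": 0.03,"z": 0.014,"twist": 17.5},{"x": -0.026,"y": 0.03,"z": 0.014,"twist": 17.5},{"x": -0.026,"y": 0.03,"z": 0.014,"twist": 17.5},{"x": -0.026,"y": 0.03,"z": 0.014,"twist": 17.5},{"x": -0.026,"y": 0.03,"z": 0.014,"twist": 17.5},{"x": -0.026,"y": 0.03,"z": 0.014,"twist": 17.5}])

```text
time: 1.7
tool_pos: [488.8, 282.5, 200.4]
tcp_rot: [3.141, -0.0, 1.431]
contact_force: [0.3, 0.9, 0.4]
grip_width: 46.1
finger_force: 0.0
```

```bash
python3 -c "
from h import *
from plant import bot
c=bot.capture('wrist');print(c['eye'],c['rotation'],c['fx'])
cv2.imwrite('pics/w1.png',c['pixels'][:,:,::-1])
print(*blobs(c,'yellow',18,100),*blobs(c,'white',11,100),sep='\n')
plan()"
```

```text
[500.66322782 356.42536436 371.53056325] [ 2.85647489e+00 -1.02613642e-03 -1.37946148e-01] 334.071829963031
([291.0, 171.0], 520.7, 271.5, 91.1, 15.5, 79.2)
([234.0, 165.0], 461.5, 286.1, 91.0, 15.5, 83.5)
([506.0, 243.0], 761.0, 149.2, 67.2, 15.1, -86.0)
([349.0, 172.0], 584.9, 260.1, 90.9, 8.9, 79.9)
([107.0, 111.0], 337.6, 360.5, 85.8, 85.1, 47.7)
t 1.75 pos [488.8 282.4 200.4] rpy [ 1.7999e+02 -1.0000e-02  8.1990e+01] j [0.39 0.43 1.44 0.   1.28 0.53] F [0.7 0.3 0.2] w 46.4 ff 0.0
```

View pics/w1.png

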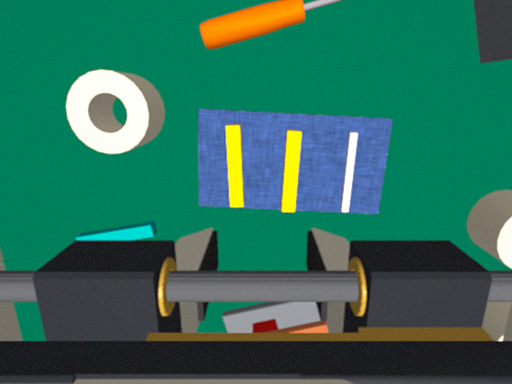

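The wrist view shows the sticks clearly at (234,165) and (291,171), matching the top-view estimate. The thin white stick is at (349,172).

```bash
python3 -c "
from h import *
plan((461.3,286.3,80,83.5),(461.3,286.3,30,83.5))"
```

```text
t 1.75 pos [488.8 282.4 200.4] rpy [ 1.7999e+02 -1.0000e-02  8.1990e+01] j [0.39 0.43 1.44 0.   1.28 0.53] F [0.7 0.3 0.2] w 46.4 ff 0.0
(461.3, 286.3, 80, 83.5) -> [-0.     -0.0278  0.1204] twist -1.51
(461.3, 286.3, 30, 83.5) -> [-0.     -0.0278  0.1704] twist -1.51
```

>>> play_rows(commands=[{"x": 0,"y": -0.015,"z": 0.03,"twist": -1.5},{"x": 0,"y": -0.028,"z": 0.07,"twist": -1.5},{"x": 0,"y": -0.028,"z": 0.11,"twist": -1.5},{"x": 0,"y": -0.028,"z": 0.135,"twist": -1.5},{"x": 0,"y": -0.028,"z": 0.155,"twist": -1.5},{"x": 0,"y": -0.028,"z": 0.166,"twist": -1.5},{"x": 0,"y": -0.028,"z": 0.17,"twist": -1.5},{"x": 0,"y": -0.028,"z": 0.17,"twist": -1.5}])

```text
time: 2.55
tool_pos: [461.4, 286.3, 30.4]
tcp_rot: [3.141, -0.0, 1.457]
contact_force: [-0.3, 1.0, 0.8]
grip_width: 46.1
finger_force: 0.0
```

>>> play_rows(commands=[{"x": 0,"y": 0,"z": 0,"twist": 0},{"x": 0,"y": 0,"z": 0,"twist": 0},{"x": 0,"y": 0,"z": 0,"twist": 0},{"x": 0,"y": 0,"z": 0,"twist": 0},{"x": 0,"y": 0,"z": 0,"twist": 0},{"x": 0,"y": 0,"z": 0,"twist": 0},{"x": 0,"y": 0,"z": 0,"twist": 0},{"x": 0,"y": 0,"z": 0,"twist": 0}], jaw=1)

```text
time: 3.35
tool_pos: [461.2, 286.2, 30.2]
tcp_rot: [-3.142, -0.0, 1.456]
contact_force: [-0.2, -0.0, -0.5]
grip_width: 0.3
finger_force: 0.0
```

```bash
python3 -c "
from h import *
plan((461,286,130,83.5),(480,150,170,95.8),(505,65,170,95.8))"
```

```text
t 3.35 pos [461.2 286.2  30.2] rpy [-180.     -0.     83.45] j [0.41 0.59 1.7  0.   0.86 0.53] F [-0.2 -0.  -0.5] w 0.3 ff 0.0
(461, 286, 130, 83.5) -> [-0.0002 -0.0002 -0.0998] twist -0.05
(480, 150, 170, 95.8) -> [-0.1331  0.0342 -0.1398] twist -12.35
(505, 65, 170, 95.8) -> [-0.2147  0.0687 -0.1398] twist -12.35
```

```bash
python3 -c "
from h import *
from plant import bot
s=bot.capture('scene');c=bot.capture('wrist');
a=cv2.resize(s['pixels'][200:344,240:432],(640,480),interpolation=cv2.INTER_CUBIC)[:,80:480]
cv2.imwrite('pics/m1.png',np.hstack([a,c['pixels'][:,60:460][:384].copy() if 0 else cv2.copyMakeBorder(c['pixels'][:,60:460],0,96,0,0,0)])[:,:,::-1])
print(*blobs(s,'yellow',18,20,(240,200,432,344)),*blobs(c,'yellow',18,50),sep='\n')
"
```

```text
([427.0, 342.0], 374.1, 556.7, 19.9, 9.4, -29.2)
([330.0, 274.0], 462.7, 298.3, 78.1, 17.8, 83.4)
([307.0, 277.0], 520.8, 275.9, 94.2, 16.5, 78.0)
([366.0, 201.0], 524.6, 293.2, 50.2, 17.4, 82.1)
([259.0, 206.0], 462.0, 294.9, 74.6, 14.7, 83.6)
```

View pics/m1.png

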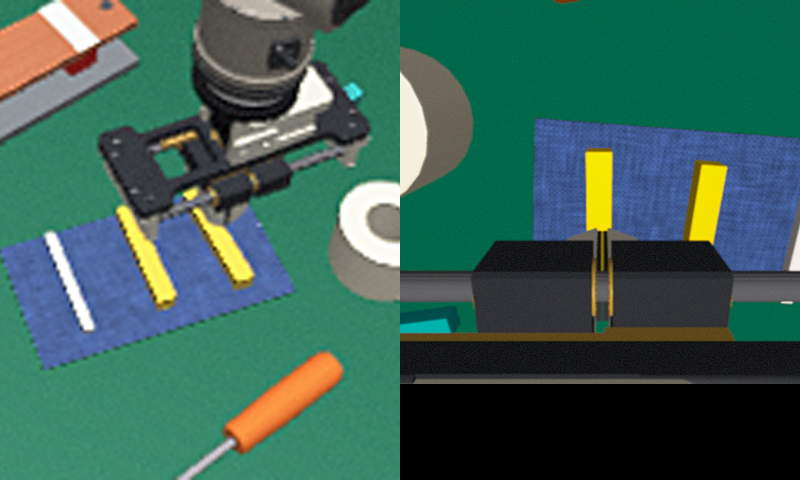

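```bash
python3 -c "
from h import *
from plant import bot
c=bot.capture('wrist');s=bot.capture('scene');o=bot.get_obs()
pickle.dump((c,s),open('pics/m2.pkl','wb'))
def proj(c,p):
    v=R.from_euler('xyz',c['rotation']).inv().apply(np.array(p)-c['eye']);return (v[:2]/v[2]*c['fx']+[c['cx'],c['cy']]).round(0)
print(c['eye'],c['rotation'])
for z in(5,18,30,60):print(z,proj(c,[461,286,z]),proj(s,[461,286,z]))
print('stick ends',[proj(c,[456,241,18]),proj(c,[467,331,18])])
print(onz(c,(263,232),18),onz(c,(263,232),5))
a=np.hstack([cv2.resize(c['pixels'][130:350,160:360],(400,440),interpolation=cv2.INTER_CUBIC),cv2.resize(s['pixels'][230:312,290:365],(400,440),interpolation=cv2.INTER_CUBIC)])
cv2.imwrite('pics/m3.png',a[:,:,::-1])
"
```

```text
[471.26563371 360.3776436  201.31598443] [ 2.85629635e+00 -7.22381420e-04 -1.12636951e-01]
5 [259. 219.] [328. 272.]
18 [259. 227.] [328. 269.]
30 [258. 235.] [329. 267.]
60 [258. 261.] [330. 260.]
stick ends [array([259., 294.]), array([260., 150.])]
[463.25728947 282.54443236  18.        ] [462.68937132 277.02482779   5.        ]
```

View pics/m3.png

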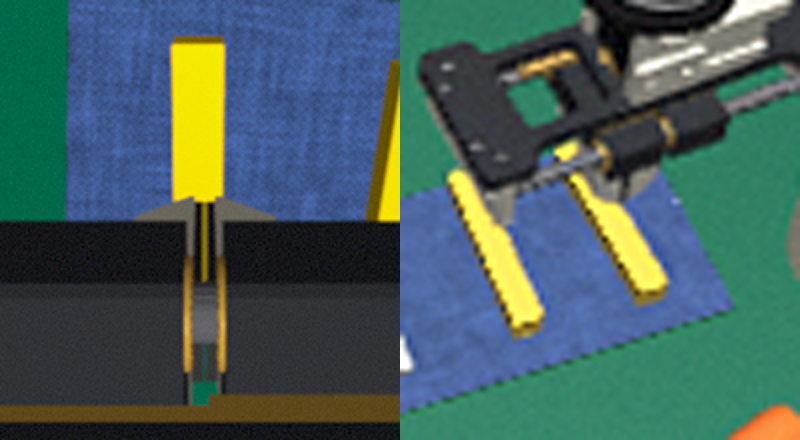

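The close views show that the closed fingers (wrist crop near (205,200), scene crop near (625,190)) sit above the stick. It still lies straight beneath them. The fingertips are therefore higher than stated, so I'll reopen and feel down in small steps.

>>> play_rows(commands=[{"x": 0,"y": 0,"z": 0,"twist": 0},{"x": 0,"y": 0,"z": 0,"twist": 0},{"x": 0,"y": 0,"z": 0,"twist": 0},{"x": 0,"y": 0,"z": 0,"twist": 0},{"x": 0,"y": 0,"z": 0.002,"twist": 0},{"x": 0,"y": 0,"z": 0.004,"twist": 0},{"x": 0,"y": 0,"z": 0.006,"twist": 0},{"x": 0,"y": 0,"z": 0.006,"twist": 0}], jaw=0.5)

```text
time: 4.35
tool_pos: [461.0, 286.0, 23.8]
tcp_rot: [-3.141, 0.0, 1.457]
contact_force: [0.4, -0.6, 0.1]
grip_width: 45.8
finger_force: 0.0
```

```bash
python3 -c "
from h import *
from plant import bot
c=bot.capture('wrist');s=bot.capture('scene')
plan()
a=np.hstack([cv2.resize(c['pixels'][130:350,160:360],(400,440),interpolation=cv2.INTER_CUBIC),cv2.resize(s['pixels'][230:312,290:365],(400,440),interpolation=cv2.INTER_CUBIC)])
cv2.imwrite('pics/m4.png',a[:,:,::-1])
"
```

```text
t 4.45 pos [461.2 286.1  24.1] rpy [-179.99    0.     83.45] j [0.41 0.6  1.7  0.   0.84 0.53] F [ 0.8 -0.3  0.1] w 45.5 ff 0.0
```

View pics/m4.png

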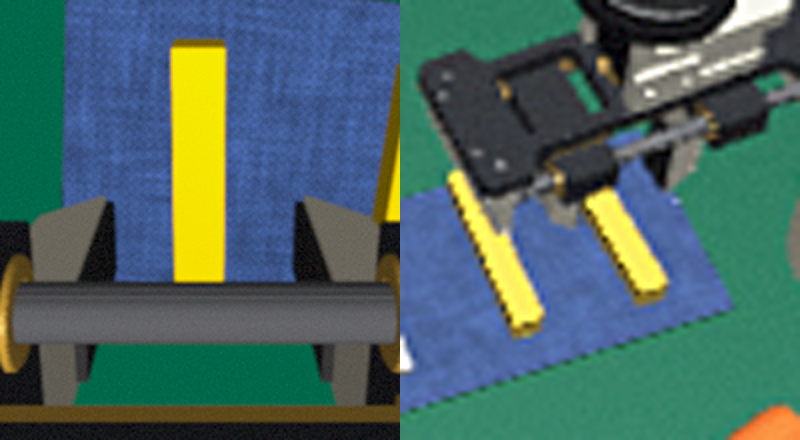

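The stick at (198,160) is undisturbed between the open fingers. By perspective, the tips at row 200 still look about 25 mm above the pad, so I'll feel further down slowly.

>>> play_rows(commands=[{"x": 0,"y": 0,"z": 0.001,"twist": 0},{"x": 0,"y": 0,"z": 0.002,"twist": 0},{"x": 0,"y": 0,"z": 0.003,"twist": 0},{"x": 0,"y": 0,"z": 0.004,"twist": 0},{"x": 0,"y": 0,"z": 0.005,"twist": 0},{"x": 0,"y": 0,"z": 0.006,"twist": 0},{"x": 0,"y": 0,"z": 0.006,"twist": 0},{"x": 0,"y": 0,"z": 0.006,"twist": 0}])

```text
time: 5.25
tool_pos: [461.2, 286.2, 18.2]
tcp_rot: [-3.142, -0.0, 1.457]
contact_force: [-0.4, 0.1, 0.7]
grip_width: 45.9
finger_force: 0.0
```

>>> play_rows(commands=[{"x": 0,"y": 0,"z": 0.001,"twist": 0},{"x": 0,"y": 0,"z": 0.002,"twist": 0},{"x": 0,"y": 0,"z": 0.003,"twist": 0},{"x": 0,"y": 0,"z": 0.004,"twist": 0},{"x": 0,"y": 0,"z": 0.005,"twist": 0},{"x": 0,"y": 0,"z": 0.006,"twist": 0},{"x": 0,"y": 0,"z": 0.006,"twist": 0},{"x": 0,"y": 0,"z": 0.006,"twist": 0}])

```text
time: 6.05
tool_pos: [461.3, 286.2, 12.2]
tcp_rot: [-3.142, -0.0, 1.457]
contact_force: [0.7, -0.2, 0.1]
grip_width: 46.0
finger_force: 0.0
```

```bash
python3 -c "
from h import *
from plant import bot
c=bot.capture('wrist');s=bot.capture('scene')
plan();print(c['eye'])
a=np.hstack([cv2.resize(c['pixels'][130:350,160:360],(400,440),interpolation=cv2.INTER_CUBIC),cv2.resize(s['pixels'][230:312,290:365],(400,440),interpolation=cv2.INTER_CUBIC)])
cv2.imwrite('pics/m5.png',a[:,:,::-1])
"
```

```text
t 6.15 pos [461.3 286.2  12.3] rpy [ 1.7999e+02 -1.0000e-02  8.3450e+01] j [0.41 0.62 1.71 0.   0.82 0.53] F [ 0.3 -0.3 -0.1] w 45.9 ff 0.0
[471.27151831 360.38203573 183.32680081]
```

View pics/m5.png

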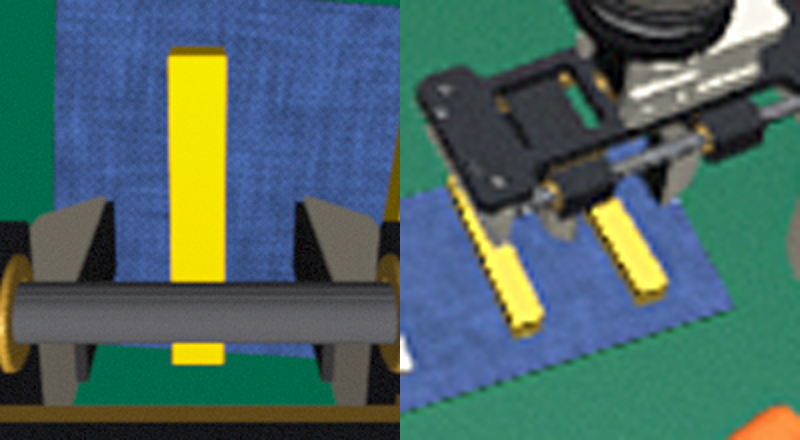

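The stick is still free, with its width at about 29 px raw. The finger tips (crop (107,200) and (297,200)) work out to about z 27, so they are roughly 15 mm above the reported TCP. Before going lower I'll check the hand body's height from the scene view.

```bash
python3 -c "
from h import *
c,s=pickle.load(open('pics/m2.pkl','rb'))
for z in(30,50,70,90,110,130):
    a=onz(s,(306,264.5),z);b=onz(s,(375,239),z);print(z,a.round(0)[:2],b.round(0)[:2],np.linalg.norm(a-b).round(1))
w=bot=None
from plant import bot
c=bot.capture('wrist');t=bot.capture('top')
print(*blobs(c,'yellow',18,50),*blobs(t,'white',55,60,(110,220,160,270)),c['cy'],sep='\n')
print([onz(c,p,27).round(1) for p in((213.5,230),(308.5,230))])
"
```

```text
30 [510. 251.] [295. 275.] 216.2
50 [518. 261.] [308. 285.] 211.4
70 [526. 272.] [321. 294.] 206.5
90 [535. 282.] [334. 304.] 201.6
110 [543. 292.] [348. 314.] 196.7
130 [552. 303.] [361. 324.] 191.9
([259.0, 307.0], 456.7, 244.6, 15.0, 7.3, -6.5)
([378.0, 203.0], 525.5, 298.6, 40.1, 17.7, 83.0)
([258.0, 212.0], 462.6, 300.1, 64.8, 14.8, 83.6)
([140.0, 232.0], 398.1, 339.1, 43.2, 20.2, 28.9)
192.3613457789878
[array([439.8, 297.9,  27. ]), array([487.4, 292.5,  27. ])]
```

The hand as a whole sits about 40 mm higher than reported. Plate top is near z 125, the tips near z 27, and the spacing between them looks normal. I'll keep lowering and watch the force.

>>> play_rows(commands=[{"x": 0,"y": 0,"z": 0.003,"twist": 0},{"x": 0,"y": 0,"z": 0.006,"twist": 0},{"x": 0,"y": 0,"z": 0.009,"twist": 0},{"x": 0,"y": 0,"z": 0.011,"twist": 0},{"x": 0,"y": 0,"z": 0.013,"twist": 0},{"x": 0,"y": 0,"z": 0.014,"twist": 0},{"x": 0,"y": 0,"z": 0.014,"twist": 0},{"x": 0,"y": 0,"z": 0.014,"twist": 0}])

```text
time: 7.05
tool_pos: [461.3, 286.2, -1.7]
tcp_rot: [3.142, -0.0, 1.457]
contact_force: [0.4, -0.1, -0.8]
grip_width: 46.0
finger_force: 0.0
```

>>> play_rows(commands=[{"x": 0,"y": 0,"z": 0,"twist": 0},{"x": 0,"y": 0,"z": 0,"twist": 0},{"x": 0,"y": 0,"z": 0,"twist": 0},{"x": 0,"y": 0,"z": 0,"twist": 0},{"x": 0,"y": 0,"z": 0,"twist": 0},{"x": 0,"y": 0,"z": 0,"twist": 0},{"x": 0,"y": 0,"z": 0,"twist": 0},{"x": 0,"y": 0,"z": 0,"twist": 0}], jaw=1)

```text
time: 7.85
tool_pos: [461.2, 286.2, -1.8]
tcp_rot: [-3.142, -0.0, 1.456]
contact_force: [-1.2, -0.6, 0.4]
grip_width: 14.5
finger_force: 30.0
```

```bash
python3 -c "
from h import *
plan((461,286,100,83.5),(541,45,130,95.8))"
```

```text
t 7.85 pos [461.2 286.2  -1.8] rpy [-180.     -0.     83.45] j [0.41 0.64 1.72 0.   0.79 0.53] F [-1.2 -0.6  0.4] w 14.5 ff 30.00003308057785
(461, 286, 100, 83.5) -> [-0.0002 -0.0002 -0.1018] twist -0.05
(541, 45, 130, 95.8) -> [-0.2305  0.1068 -0.1318] twist -12.35
```

>>> play_rows(commands=[{"x": 0,"y": 0,"z": -0.01,"twist": 0},{"x": 0,"y": 0,"z": -0.03,"twist": 0},{"x": 0,"y": 0,"z": -0.06,"twist": 0},{"x": -0.005,"y": 0.002,"z": -0.09,"twist": 0},{"x": -0.025,"y": 0.012,"z": -0.115,"twist": -2},{"x": -0.055,"y": 0.026,"z": -0.132,"twist": -4},{"x": -0.09,"y": 0.042,"z": -0.132,"twist": -6},{"x": -0.125,"y": 0.058,"z": -0.132,"twist": -8}])

```text
time: 8.65
tool_pos: [505.3, 154.3, 131.8]
tcp_rot: [3.139, -0.0, 1.598]
contact_force: [0.4, 0.4, -0.8]
grip_width: 14.6
finger_force: 30.0
```

>>> play_rows(commands=[{"x": -0.035,"y": 0.011,"z": 0,"twist": -2},{"x": -0.065,"y": 0.022,"z": 0,"twist": -4},{"x": -0.09,"y": 0.03,"z": 0,"twist": -4.3},{"x": -0.104,"y": 0.034,"z": 0,"twist": -4.3},{"x": -0.11,"y": 0.034,"z": 0,"twist": -4.3},{"x": -0.11,"y": 0.034,"z": 0,"twist": -4.3},{"x": -0.11,"y": 0.034,"z": 0,"twist": -4.3},{"x": -0.11,"y": 0.034,"z": 0,"twist": -4.3}])

```text
time: 9.45
tool_pos: [541.1, 47.4, 130.3]
tcp_rot: [-3.142, -0.0, 1.673]
contact_force: [-0.5, -0.3, -0.3]
grip_width: 14.4
finger_force: 30.0
```

```bash
python3 -c "
from h import *
from plant import bot
c=bot.capture('wrist');plan()
pickle.dump(c,open('pics/c1.pkl','wb'));cv2.imwrite('pics/c1.png',c['pixels'][:,:,::-1])
for k,z in(('white',50),('copper',50),('yellow',0)):print(k,*blobs(c,k,z,80),sep='\n ')"
```

```text
t 9.5 pos [541.1  47.3 130.3] rpy [-1.800e+02 -2.000e-02  9.583e+01] j [-0.05  0.46  1.6   0.    1.09 -0.16] F [-0.2 -0.2 -0.3] w 14.7 ff 29.999947249889374
white
 ([262.0, 326.0], 553.6, -70.8, 42.0, 20.8, 5.9)
 ([500.0, 239.0], 738.2, 28.7, 60.7, 21.9, -72.2)
 ([363.0, 166.0], 617.1, 76.7, 60.2, 22.3, -84.0)
 ([166.0, 165.0], 467.3, 61.1, 60.1, 22.3, -84.0)
copper
 ([461.0, 335.0], 735.7, -62.5, 60.6, 17.0, 5.9)
 ([405.0, 164.0], 649.8, 80.8, 60.1, 43.6, -84.0)
 ([264.0, 164.0], 542.1, 69.7, 128.0, 60.0, 5.9)
 ([123.0, 165.0], 434.5, 58.5, 60.0, 43.3, -84.1)
yellow
 ([262.0, 314.0], 557.9, -99.1, 31.9, 29.4, -84.1)
 ([262.0, 214.0], 546.6, 8.9, 115.5, 30.5, -84.2)
```

View pics/c1.png

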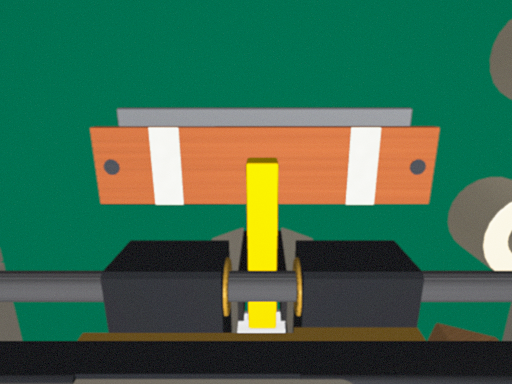

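The wrist view shows both bands, at (166,165) and (363,166), and the held stick at columns 247–277. I'll work out the stick's position in the hand.

```bash
cat >> h.py <<'E'
def held(c,col,z):
    m=cv2.inRange(cv2.cvtColor(c["pixels"],cv2.COLOR_RGB2HSV),*HSV[col]);n,l,st,_=cv2.connectedComponentsWithStats(m)
    y,x=np.nonzero(m&(255*(st[l,cv2.CC_STAT_AREA]>60)).astype(np.uint8))
    w=np.array([onz(c,p,z)[:2] for p in zip(x,y)],np.float32);return cv2.minAreaRect(w)
E
python3 -c "
from h import *
c=pickle.load(open('pics/c1.pkl','rb'))
print(held(c,'yellow',150),held(c,'yellow',146))
plan((467.3,61.1,90,95.95),(467.3,61.1,45.5,95.95))"
```

```text
((542.4126586914062, 48.296058654785156), (15.318352699279785, 91.58963012695312), 5.8220601081848145) ((542.615478515625, 46.35829162597656), (15.72301197052002, 94.00899505615234), 5.822040557861328)
t 9.5 pos [541.1  47.3 130.3] rpy [-1.800e+02 -2.000e-02  9.583e+01] j [-0.05  0.46  1.6   0.    1.09 -0.16] F [-0.2 -0.2 -0.3] w 14.7 ff 29.999947249889374
(467.3, 61.1, 90, 95.95) -> [ 0.0212 -0.072   0.0403] twist -0.12
(467.3, 61.1, 45.5, 95.95) -> [ 0.0212 -0.072   0.0848] twist -0.12
```

>>> play_rows(commands=[{"x": 0.008,"y": -0.025,"z": 0.005,"twist": 0},{"x": 0.016,"y": -0.055,"z": 0.02,"twist": 0},{"x": 0.0204,"y": -0.0725,"z": 0.04,"twist": 0},{"x": 0.0204,"y": -0.0734,"z": 0.06,"twist": 0},{"x": 0.0204,"y": -0.0734,"z": 0.073,"twist": 0},{"x": 0.0204,"y": -0.0734,"z": 0.079,"twist": 0},{"x": 0.0204,"y": -0.0734,"z": 0.081,"twist": 0},{"x": 0.0204,"y": -0.0734,"z": 0.082,"twist": 0}])

```text
time: 10.3
tool_pos: [466.7, 59.4, 48.5]
tcp_rot: [3.141, -0.0, 1.672]
contact_force: [0.5, -0.1, -1.4]
grip_width: 14.5
finger_force: 30.0
```

>>> play_rows(commands=[{"x": 0,"y": 0,"z": 0.0005,"twist": 0},{"x": 0,"y": 0,"z": 0.001,"twist": 0},{"x": 0,"y": 0,"z": 0.0015,"twist": 0},{"x": 0,"y": 0,"z": 0.002,"twist": 0},{"x": 0,"y": 0,"z": 0.0025,"twist": 0},{"x": 0,"y": 0,"z": 0.0028,"twist": 0},{"x": 0,"y": 0,"z": 0.0028,"twist": 0},{"x": 0,"y": 0,"z": 0.0028,"twist": 0}])

```text
time: 11.1
tool_pos: [466.3, 59.2, 45.4]
tcp_rot: [3.142, -0.0, 1.671]
contact_force: [-0.2, 0.1, 0.2]
grip_width: 14.8
finger_force: 30.0
```

>>> play_rows(commands=[{"x": 0,"y": 0,"z": 0.0002,"twist": 0},{"x": 0,"y": 0,"z": 0.0004,"twist": 0},{"x": 0,"y": 0,"z": 0.0006,"twist": 0},{"x": 0,"y": 0,"z": 0.0008,"twist": 0},{"x": 0,"y": 0,"z": 0.001,"twist": 0},{"x": 0,"y": 0,"z": 0.001,"twist": 0},{"x": 0,"y": 0,"z": 0.001,"twist": 0},{"x": 0,"y": 0,"z": 0.001,"twist": 0}])

```text
time: 11.9
tool_pos: [466.4, 59.2, 45.2]
tcp_rot: [3.141, 0.0, 1.671]
contact_force: [-3.7, 0.4, 9.1]
grip_width: 14.6
finger_force: 30.0
```

>>> play_rows(commands=[{"x": 0,"y": 0,"z": 0,"twist": 0},{"x": 0,"y": 0,"z": 0,"twist": 0},{"x": 0,"y": 0,"z": 0,"twist": 0},{"x": 0,"y": 0,"z": -0.003,"twist": 0},{"x": 0,"y": 0,"z": -0.015,"twist": 0},{"x": 0,"y": 0,"z": -0.04,"twist": 0},{"x": 0,"y": 0,"z": -0.075,"twist": 0},{"x": 0,"y": 0,"z": -0.105,"twist": 0}], jaw=0.5)

```text
time: 12.7
tool_pos: [466.3, 59.2, 150.9]
tcp_rot: [3.142, -0.0, 1.671]
contact_force: [0.5, -0.0, -0.1]
grip_width: 46.2
finger_force: 0.0
```

```bash
python3 -c "
from h import *
plan((520.7,271.7,130,79.2),(520.7,271.7,40,79.2))"
```

```text
t 12.7 pos [466.3  59.2 150.9] rpy [180.    -0.    95.75] j [-0.04  0.31  1.77  0.    1.07 -0.14] F [ 0.5 -0.  -0.1] w 46.2 ff 0.0
(520.7, 271.7, 130, 79.2) -> [0.206  0.0755 0.0209] twist 16.55
(520.7, 271.7, 40, 79.2) -> [0.206  0.0755 0.1109] twist 16.55
```

>>> play_rows(commands=[{"x": 0.025,"y": 0.009,"z": 0,"twist": 2},{"x": 0.06,"y": 0.022,"z": 0,"twist": 5},{"x": 0.1,"y": 0.036,"z": 0,"twist": 8},{"x": 0.14,"y": 0.051,"z": 0.003,"twist": 11},{"x": 0.175,"y": 0.064,"z": 0.01,"twist": 14},{"x": 0.2,"y": 0.073,"z": 0.03,"twist": 16.5},{"x": 0.206,"y": 0.0755,"z": 0.055,"twist": 16.5},{"x": 0.206,"y": 0.0755,"z": 0.08,"twist": 16.5}])

```text
time: 13.5
tool_pos: [520.9, 273.3, 68.5]
tcp_rot: [3.141, -0.001, 1.385]
contact_force: [0.4, 0.5, 0.3]
grip_width: 45.7
finger_force: 0.0
```

```bash
python3 -c "
from h import *
from plant import bot
c=bot.capture('wrist');t=bot.capture('top')
print(*blobs(c,'yellow',18,50),*blobs(t,'yellow',65,40,(215,135,255,232)),sep='\n')
plan((520.7,271.7,30,79.2),(520.7,271.7,-5,79.2))"
```

```text
([259.0, 204.0], 520.9, 272.4, 90.1, 14.8, 78.9)
([237.0, 207.0], 466.6, 58.0, 92.3, 14.8, -85.6)
t 13.6 pos [518.3 271.2  66. ] rpy [-179.64    0.22   79.3 ] j [0.35 0.6  1.53 0.   1.01 0.54] F [ 0.2  0.1 -0.5] w 45.9 ff 0.0
(520.7, 271.7, 30, 79.2) -> [0.0011 0.0025 0.0359] twist 0.1
(520.7, 271.7, -5, 79.2) -> [0.0012 0.0027 0.0709] twist 0.1
```

>>> play_rows(commands=[{"x": 0,"y": 0,"z": 0.0,"twist": 0},{"x": 0,"y": 0,"z": 0.02,"twist": 0},{"x": 0,"y": 0,"z": 0.04,"twist": 0},{"x": 0,"y": 0,"z": 0.055,"twist": 0},{"x": 0,"y": 0,"z": 0.066,"twist": 0},{"x": 0,"y": 0,"z": 0.072,"twist": 0},{"x": 0,"y": 0,"z": 0.075,"twist": 0},{"x": 0,"y": 0,"z": 0.075,"twist": 0}])

```text
time: 14.4
tool_pos: [521.1, 271.8, -5.1]
tcp_rot: [3.141, -0.0, 1.383]
contact_force: [-1.1, 0.5, 0.0]
grip_width: 45.7
finger_force: 0.0
```

>>> play_rows(commands=[{"x": 0,"y": 0,"z": 0,"twist": 0},{"x": 0,"y": 0,"z": 0,"twist": 0},{"x": 0,"y": 0,"z": 0,"twist": 0},{"x": 0,"y": 0,"z": 0,"twist": 0},{"x": 0,"y": 0,"z": 0,"twist": 0},{"x": 0,"y": 0,"z": 0,"twist": 0},{"x": 0,"y": 0,"z": 0,"twist": 0},{"x": 0,"y": 0,"z": 0,"twist": 0}], jaw=1)

```text
time: 15.2
tool_pos: [520.9, 271.8, -5.4]
tcp_rot: [3.141, -0.0, 1.383]
contact_force: [-0.8, -0.1, 2.5]
grip_width: 14.7
finger_force: 30.0
```

```bash
python3 -c "
from h import *
plan((520,272,128,79),(541,45,128,95.8))"
```

```text
t 15.2 pos [520.9 271.8  -5.4] rpy [ 1.7999e+02 -1.0000e-02  7.9250e+01] j [0.35 0.7  1.59 0.   0.85 0.54] F [-0.8 -0.1  2.5] w 14.7 ff 30.00061959028244
(520, 272, 128, 79) -> [ 1.000e-04 -9.000e-04 -1.334e-01] twist 0.25
(541, 45, 128, 95.8) -> [-0.219   0.0621 -0.1334] twist -16.55
```

Pickup is at TCP z −5.4, so placing should touch at about 41.6.

>>> play_rows(commands=[{"x": 0,"y": 0,"z": -0.01,"twist": 0},{"x": 0,"y": 0,"z": -0.03,"twist": 0},{"x": 0,"y": 0,"z": -0.06,"twist": 0},{"x": -0.005,"y": 0.002,"z": -0.09,"twist": 0},{"x": -0.025,"y": 0.007,"z": -0.115,"twist": -2},{"x": -0.055,"y": 0.016,"z": -0.132,"twist": -4},{"x": -0.09,"y": 0.026,"z": -0.133,"twist": -7},{"x": -0.125,"y": 0.036,"z": -0.133,"twist": -10}])

```text
time: 16.0
tool_pos: [533.3, 141.2, 128.9]
tcp_rot: [3.139, -0.0, 1.561]
contact_force: [-0.1, 0.5, 0.4]
grip_width: 14.7
finger_force: 30.0
```

>>> play_rows(commands=[{"x": -0.035,"y": 0.003,"z": 0,"twist": -2},{"x": -0.065,"y": 0.006,"z": 0,"twist": -4},{"x": -0.085,"y": 0.008,"z": 0,"twist": -6.5},{"x": -0.096,"y": 0.009,"z": 0,"twist": -6.5},{"x": -0.098,"y": 0.009,"z": 0,"twist": -6.5},{"x": -0.098,"y": 0.009,"z": 0,"twist": -6.5},{"x": -0.098,"y": 0.009,"z": 0,"twist": -6.5},{"x": -0.098,"y": 0.009,"z": 0,"twist": -6.5}])

```text
time: 16.8
tool_pos: [540.4, 45.1, 127.4]
tcp_rot: [-3.142, -0.0, 1.672]
contact_force: [-0.1, 0.7, -0.7]
grip_width: 14.4
finger_force: 30.0
```

```bash
python3 -c "
from h import *
from plant import bot
c=bot.capture('wrist');plan((617,77,41.8,95.95))
pickle.dump(c,open('pics/c2.pkl','wb'))
for k,z in(('white',50),('copper',50),('yellow',65),('yellow',18+133.4)):print(k,z,*blobs(c,k,z,80),sep='\n ')"
```

```text
t 16.85 pos [540.5  45.  127.4] rpy [-1.800e+02 -1.000e-02  9.581e+01] j [-0.06  0.46  1.6   0.    1.08 -0.16] F [-0.1  1.   0.1] w 14.5 ff 29.999892711639404
(617, 77, 41.8, 95.95) -> [0.0241 0.0794 0.0856] twist -0.14
white
 50
 ([243.0, 324.0], 536.7, -73.1, 19.7, 8.8, -84.8)
 ([280.0, 323.0], 570.6, -69.1, 20.7, 7.1, -83.4)
 ([502.0, 239.0], 736.6, 27.3, 59.0, 19.1, -72.2)
 ([365.0, 163.0], 617.0, 76.9, 60.0, 22.3, -84.0)
 ([178.0, 163.0], 476.4, 62.4, 60.0, 4.0, -84.1)
copper
 50
 ([464.0, 335.0], 735.1, -62.5, 60.6, 16.8, 5.9)
 ([409.0, 162.0], 649.9, 80.7, 59.2, 43.5, -84.1)
 ([265.0, 162.0], 542.1, 69.6, 128.1, 59.2, 5.9)
 ([121.0, 163.0], 433.9, 58.0, 60.0, 42.2, -84.1)
yellow
 65
 ([262.0, 317.0], 552.0, -54.7, 30.6, 23.6, -84.1)
 ([262.0, 216.0], 543.7, 31.3, 88.3, 24.2, -84.9)
 ([162.0, 168.0], 469.4, 58.9, 90.7, 18.3, -84.4)
yellow
 151.4
 ([262.0, 317.0], 545.4, 9.7, 19.3, 14.9, -84.1)
 ([262.0, 216.0], 540.2, 63.9, 55.6, 15.3, -84.9)
 ([162.0, 168.0], 493.3, 81.3, 57.1, 11.5, -84.4)
```

>>> play_rows(commands=[{"x": 0.008,"y": 0.025,"z": 0.005,"twist": 0},{"x": 0.016,"y": 0.055,"z": 0.02,"twist": 0},{"x": 0.0235,"y": 0.0765,"z": 0.04,"twist": 0},{"x": 0.0239,"y": 0.0778,"z": 0.06,"twist": 0},{"x": 0.0239,"y": 0.0778,"z": 0.074,"twist": 0},{"x": 0.0239,"y": 0.0778,"z": 0.081,"twist": 0},{"x": 0.0239,"y": 0.0778,"z": 0.083,"twist": 0},{"x": 0.0239,"y": 0.0778,"z": 0.083,"twist": 0}])

```text
time: 17.65
tool_pos: [615.7, 75.6, 45.0]
tcp_rot: [3.141, -0.0, 1.671]
contact_force: [0.4, 0.0, 0.3]
grip_width: 14.8
finger_force: 30.0
```

>>> play_rows(commands=[{"x": 0,"y": 0,"z": 0.0005,"twist": 0},{"x": 0,"y": 0,"z": 0.001,"twist": 0},{"x": 0,"y": 0,"z": 0.0015,"twist": 0},{"x": 0,"y": 0,"z": 0.002,"twist": 0},{"x": 0,"y": 0,"z": 0.0025,"twist": 0},{"x": 0,"y": 0,"z": 0.0028,"twist": 0},{"x": 0,"y": 0,"z": 0.003,"twist": 0},{"x": 0,"y": 0,"z": 0.003,"twist": 0}])

```text
time: 18.45
tool_pos: [615.6, 75.7, 41.6]
tcp_rot: [3.141, -0.0, 1.671]
contact_force: [-0.7, -0.1, 2.1]
grip_width: 14.8
finger_force: 30.0
```

>>> play_rows(commands=[{"x": 0,"y": 0,"z": 0,"twist": 0},{"x": 0,"y": 0,"z": 0,"twist": 0},{"x": 0,"y": 0,"z": 0,"twist": 0},{"x": 0,"y": 0,"z": -0.003,"twist": 0},{"x": 0,"y": 0,"z": -0.015,"twist": 0},{"x": 0,"y": 0,"z": -0.04,"twist": 0},{"x": 0,"y": 0,"z": -0.075,"twist": 0},{"x": -0.005,"y": -0.02,"z": -0.105,"twist": 0}], jaw=0.5)

```text
time: 19.25
tool_pos: [597.9, 69.0, 148.9]
tcp_rot: [3.138, 0.0, 1.672]
contact_force: [0.8, -0.5, -0.8]
grip_width: 45.9
finger_force: 0.0
```

>>> play_rows(commands=[{"x": -0.005,"y": -0.03,"z": -0.01,"twist": 0},{"x": -0.017,"y": -0.05,"z": -0.01,"twist": 0},{"x": -0.017,"y": -0.057,"z": -0.01,"twist": 0},{"x": -0.017,"y": -0.057,"z": -0.01,"twist": 0},{"x": -0.017,"y": -0.057,"z": -0.01,"twist": 0},{"x": -0.017,"y": -0.057,"z": -0.01,"twist": 0},{"x": -0.017,"y": -0.057,"z": -0.01,"twist": 0},{"x": -0.017,"y": -0.057,"z": -0.01,"twist": 0}])

```text
time: 20.05
tool_pos: [541.4, 46.3, 156.1]
tcp_rot: [-3.141, -0.0, 1.672]
contact_force: [-0.4, -0.2, 0.2]
grip_width: 45.8
finger_force: 0.0
```

```bash
python3 -c "
from h import *
from plant import bot
c=bot.capture('wrist');plan((532,-131,130,11));print(c['eye'])
pickle.dump(c,open('pics/c3.pkl','wb'));cv2.imwrite('pics/c3.png',c['pixels'][:,:,::-1])
for k,z in(('white',50),('copper',50),('yellow',65)):print(k,z,*blobs(c,k,z,80),sep='\n ')
for x in blobs(c,'yellow',65,200):
    pass
"
```

```text
t 20.1 pos [541.4  46.2 156.1] rpy [-1.7998e+02 -1.0000e-02  9.5760e+01] j [-0.06  0.43  1.56  0.    1.15 -0.16] F [-0.  -0.3  0.5] w 46.0 ff 0.0
(532, -131, 130, 11) -> [-0.1754 -0.0271  0.0261] twist 84.76
[535.26063487 120.60352127 327.17279627]
white
 50
 ([260.0, 311.0], 551.0, -78.9, 118.7, 27.6, 11.4)
 ([491.0, 226.0], 747.3, 27.1, 76.6, 41.2, -72.3)
 ([185.0, 158.0], 476.5, 62.2, 59.5, 3.9, -84.2)
 ([343.0, 158.0], 608.1, 76.1, 60.3, 4.4, -84.1)
copper
 50
 ([263.0, 328.0], 557.2, -96.1, 131.1, 16.2, 5.9)
 ([393.0, 157.0], 650.6, 80.4, 60.3, 42.2, -84.1)
 ([264.0, 157.0], 542.0, 69.3, 128.1, 60.3, 5.9)
 ([135.0, 157.0], 434.1, 58.2, 60.3, 42.6, -84.1)
yellow
 65
 ([171.0, 162.0], 469.1, 58.5, 90.2, 18.3, -84.0)
 ([355.0, 160.0], 615.8, 75.2, 89.9, 18.1, -84.1)
```

View pics/c3.png

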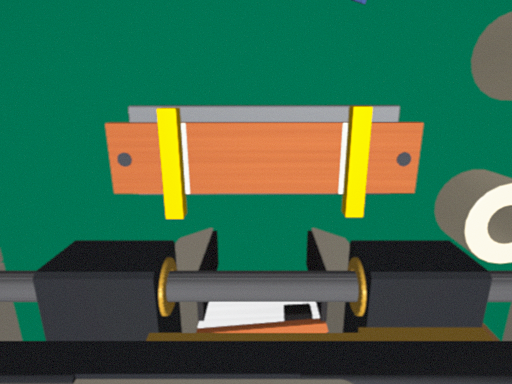

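Both sticks lie square on their bands, at (171,162) and (355,160) in the wrist view, within about 1 mm along the bar and 2–3 mm across it. Now for the loose bar.

>>> play_rows(commands=[{"x": -0.015,"y": -0.005,"z": 0,"twist": 8},{"x": -0.045,"y": -0.015,"z": 0,"twist": 16},{"x": -0.08,"y": -0.027,"z": 0,"twist": 24},{"x": -0.115,"y": -0.039,"z": 0,"twist": 32},{"x": -0.145,"y": -0.049,"z": 0,"twist": 40},{"x": -0.165,"y": -0.056,"z": 0,"twist": 48},{"x": -0.175,"y": -0.059,"z": 0,"twist": 56},{"x": -0.178,"y": -0.0596,"z": 0,"twist": 64}], jaw=0.4)

```text
time: 20.9
tool_pos: [499.5, -138.4, 156.3]
tcp_rot: [3.142, 0.0, 0.547]
contact_force: [-0.6, 0.6, 0.1]
grip_width: 55.2
finger_force: 0.0
```

>>> play_rows(commands=[{"x": 0,"y": 0,"z": 0,"twist": 8},{"x": 0,"y": 0,"z": 0,"twist": 16},{"x": 0,"y": 0,"z": 0,"twist": 20.5},{"x": 0,"y": 0,"z": 0,"twist": 20.5},{"x": 0,"y": 0,"z": 0,"twist": 20.5},{"x": 0,"y": 0,"z": 0,"twist": 20.5},{"x": 0,"y": 0,"z": 0,"twist": 20.5},{"x": 0,"y": 0,"z": 0,"twist": 20.5}])

```text
time: 21.7
tool_pos: [499.7, -137.0, 156.4]
tcp_rot: [-3.142, -0.0, 0.197]
contact_force: [-0.5, 0.1, -0.3]
grip_width: 55.5
finger_force: 0.0
```

```bash
python3 -c "
from h import *
from plant import bot
c=bot.capture('wrist');print(c['eye'])
pickle.dump(c,open('pics/c4.pkl','wb'));cv2.imwrite('pics/c4.png',c['pixels'][:,:,::-1])
for k,z in(('copper',34),):print(k,z,*blobs(c,k,z,80),sep='\n ')
plan((533,-130,60,11))
"
```

```text
[ 575.50121867 -123.29849332  327.5135191 ]
copper
 34
 ([332.0, 327.0], 363.4, -239.7, 20.3, 14.0, 34.5)
 ([33.0, 217.0], 425.5, 64.6, 65.6, 44.3, -84.5)
 ([261.0, 131.0], 533.7, -131.1, 219.2, 31.9, 11.4)
 ([30.0, 87.0], 542.1, 67.7, 140.8, 58.1, 2.2)
t 21.75 pos [ 499.7 -137.   156.4] rpy [-180.     -0.     11.28] j [-0.42  0.38  1.63  0.    1.13  0.96] F [-0.6  0.6  0.1] w 54.9 ff 0.0
(533, -130, 60, 11) -> [ 0.034  -0.0003  0.0964] twist 0.28
```

View pics/c4.png

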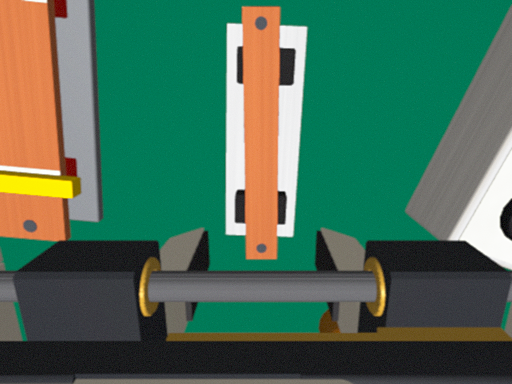

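The wrist view shows the whole bar, rows 7–258 and centred at (261,131). The tester's near corner is at (407,213). I'll check its clearance to the hand body.

```bash
python3 -c "
from h import *
c=pickle.load(open('pics/c4.pkl','rb'))
for p in((407,213),(507,13),(463,250)):print([onz(c,p,z).round(0)[:2] for z in(0,85)])
plan((533.7,-131.1,70,11.3),(533.7,-131.1,4,11.3))
"
```

```text
[array([ 490., -295.]), array([ 512., -250.])]
[array([ 686., -322.]), array([ 658., -270.])]
[array([ 461., -367.]), array([ 491., -304.])]
t 21.75 pos [ 499.7 -137.   156.4] rpy [-180.     -0.     11.28] j [-0.42  0.38  1.63  0.    1.13  0.96] F [-0.6  0.6  0.1] w 54.9 ff 0.0
(533.7, -131.1, 70, 11.3) -> [0.0345 0.0009 0.0864] twist -0.02
(533.7, -131.1, 4, 11.3) -> [0.0345 0.0009 0.1524] twist -0.02
```

>>> play_rows(commands=[{"x": 0.015,"y": 0,"z": 0.02,"twist": 0},{"x": 0.03,"y": 0,"z": 0.055,"twist": 0},{"x": 0.0345,"y": 0,"z": 0.085,"twist": 0},{"x": 0.0345,"y": 0,"z": 0.11,"twist": 0},{"x": 0.0345,"y": 0,"z": 0.13,"twist": 0},{"x": 0.0345,"y": 0,"z": 0.143,"twist": 0},{"x": 0.0345,"y": 0,"z": 0.15,"twist": 0},{"x": 0.0345,"y": 0,"z": 0.152,"twist": 0}])

```text
time: 22.55
tool_pos: [533.5, -130.3, 4.1]
tcp_rot: [-3.141, 0.0, 0.196]
contact_force: [0.1, 0.1, -0.2]
grip_width: 55.0
finger_force: 0.0
```

>>> play_rows(commands=[{"x": 0,"y": 0,"z": 0,"twist": 0},{"x": 0,"y": 0,"z": 0,"twist": 0},{"x": 0,"y": 0,"z": 0,"twist": 0},{"x": 0,"y": 0,"z": 0,"twist": 0},{"x": 0,"y": 0,"z": 0,"twist": 0},{"x": 0,"y": 0,"z": 0,"twist": 0},{"x": 0,"y": 0,"z": 0,"twist": 0},{"x": 0,"y": 0,"z": 0,"twist": 0}], jaw=1)

```text
time: 23.35
tool_pos: [533.8, -130.0, 5.1]
tcp_rot: [-3.142, -0.001, 0.196]
contact_force: [-0.5, 3.0, 5.7]
grip_width: 29.4
finger_force: 30.0
```

```bash
python3 -c "
from h import *
plan((533.8,-130,110,11.3),(542.3,70.6,110,5.95),(542.3,70.6,50,5.95))
"
```

```text
t 23.35 pos [ 533.8 -130.     5.1] rpy [-1.800e+02 -4.000e-02  1.125e+01] j [-0.38  0.63  1.69  0.    0.81  1.  ] F [-0.5  3.   5.7] w 29.4 ff 30.000130534172058
(533.8, -130, 110, 11.3) -> [ 1.000e-04 -0.000e+00 -1.049e-01] twist -0.05
(542.3, 70.6, 110, 5.95) -> [ 0.0476 -0.1951 -0.1049] twist 5.3
(542.3, 70.6, 50, 5.95) -> [ 0.0475 -0.1951 -0.0449] twist 5.3
```

>>> play_rows(commands=[{"x": 0,"y": 0,"z": -0.005,"twist": 0},{"x": 0,"y": 0,"z": -0.015,"twist": 0},{"x": 0,"y": 0,"z": -0.03,"twist": 0},{"x": 0,"y": 0,"z": -0.05,"twist": 0},{"x": 0,"y": 0,"z": -0.07,"twist": 0},{"x": 0,"y": 0,"z": -0.09,"twist": 0},{"x": 0,"y": 0,"z": -0.102,"twist": 0},{"x": 0,"y": -0.005,"z": -0.106,"twist": 0}])

```text
time: 24.15
tool_pos: [533.2, -126.0, 111.7]
tcp_rot: [3.14, -0.002, 0.196]
contact_force: [-0.1, -0.6, -6.2]
grip_width: 29.9
finger_force: 30.0
```

>>> play_rows(commands=[{"x": 0.004,"y": -0.012,"z": 0,"twist": 0.5},{"x": 0.01,"y": -0.035,"z": 0,"twist": 1},{"x": 0.017,"y": -0.065,"z": 0,"twist": 2},{"x": 0.025,"y": -0.095,"z": 0,"twist": 3},{"x": 0.032,"y": -0.125,"z": 0,"twist": 4},{"x": 0.039,"y": -0.152,"z": 0,"twist": 5},{"x": 0.044,"y": -0.172,"z": 0,"twist": 5.3},{"x": 0.0465,"y": -0.184,"z": 0,"twist": 5.3}])

```text
time: 24.95
tool_pos: [541.3, 66.0, 109.5]
tcp_rot: [-3.141, 0.002, 0.105]
contact_force: [0.1, 0.5, -6.6]
grip_width: 30.0
finger_force: 30.0
```

>>> play_rows(commands=[{"x": 0.0012,"y": -0.004,"z": 0,"twist": 0},{"x": 0.0012,"y": -0.006,"z": 0,"twist": 0},{"x": 0.0012,"y": -0.006,"z": 0,"twist": 0},{"x": 0.0012,"y": -0.006,"z": 0,"twist": 0},{"x": 0.0012,"y": -0.006,"z": 0,"twist": 0},{"x": 0.0012,"y": -0.006,"z": 0,"twist": 0},{"x": 0.0012,"y": -0.006,"z": 0,"twist": 0},{"x": 0.0012,"y": -0.006,"z": 0,"twist": 0}])

```text
time: 25.75
tool_pos: [542.9, 70.1, 110.4]
tcp_rot: [-3.142, -0.0, 0.104]
contact_force: [-0.2, 0.5, -5.7]
grip_width: 29.4
finger_force: 30.0
```

```bash
python3 -c "
from h import *
from plant import bot
plan((542.3,70.6,50,5.95))
c=bot.capture('wrist');pickle.dump(c,open('pics/c5.pkl','wb'))
for k,z in(('copper',50),('copper',139),('yellow',65)):print(k,z,*blobs(c,k,z,80),sep='\n ')
"
```

```text
t 25.75 pos [542.9  70.1 110.4] rpy [-1.80e+02 -1.00e-02  5.94e+00] j [-0.01  0.49  1.61  0.    1.05  1.46] F [-0.2  0.5 -5.7] w 29.4 ff 29.998269081115723
(542.3, 70.6, 50, 5.95) -> [-0.0005 -0.0006  0.0604] twist -0.01
copper
 50
 ([261.0, 318.0], 447.6, 58.8, 60.9, 30.3, -84.0)
 ([261.0, 133.0], 580.2, 73.0, 183.1, 60.2, 5.9)
copper
 139
 ([261.0, 318.0], 513.7, 65.7, 37.5, 18.7, -84.0)
 ([261.0, 133.0], 595.4, 74.5, 112.7, 37.1, 5.9)
yellow
 65
 ([317.0, 100.0], 620.5, 42.2, 24.0, 15.0, -84.0)
 ([208.0, 99.0], 613.3, 109.6, 21.2, 15.0, -84.0)
```

>>> play_rows(commands=[{"x": 0,"y": 0,"z": 0.01,"twist": 0},{"x": -0.0005,"y": -0.0005,"z": 0.025,"twist": 0},{"x": -0.0005,"y": -0.0005,"z": 0.04,"twist": 0},{"x": -0.0005,"y": -0.0005,"z": 0.05,"twist": 0},{"x": -0.0005,"y": -0.0005,"z": 0.056,"twist": 0},{"x": -0.0005,"y": -0.0005,"z": 0.059,"twist": 0},{"x": -0.0005,"y": -0.0005,"z": 0.061,"twist": 0},{"x": -0.0005,"y": -0.0005,"z": 0.062,"twist": 0}])

```text
time: 26.6
tool_pos: [542.7, 70.7, 48.7]
tcp_rot: [-3.142, -0.001, 0.104]
contact_force: [-0.6, 0.1, -5.8]
grip_width: 29.6
finger_force: 30.0
```

>>> play_rows(commands=[{"x": 0,"y": 0,"z": 0.0003,"twist": 0},{"x": 0,"y": 0,"z": 0.0006,"twist": 0},{"x": 0,"y": 0,"z": 0.0009,"twist": 0},{"x": 0,"y": 0,"z": 0.0012,"twist": 0},{"x": 0,"y": 0,"z": 0.0015,"twist": 0},{"x": 0,"y": 0,"z": 0.0018,"twist": 0},{"x": 0,"y": 0,"z": 0.002,"twist": 0},{"x": 0,"y": 0,"z": 0.002,"twist": 0}])

```text
time: 27.4
tool_pos: [542.3, 70.7, 46.4]
tcp_rot: [-3.142, 0.0, 0.104]
contact_force: [0.6, 0.1, -6.5]
grip_width: 29.5
finger_force: 30.0
```

>>> play_rows(commands=[{"x": 0,"y": 0,"z": 0.0002,"twist": 0},{"x": 0,"y": 0,"z": 0.0004,"twist": 0},{"x": 0,"y": 0,"z": 0.0006,"twist": 0},{"x": 0,"y": 0,"z": 0.0008,"twist": 0},{"x": 0,"y": 0,"z": 0.001,"twist": 0},{"x": 0,"y": 0,"z": 0.001,"twist": 0},{"x": 0,"y": 0,"z": 0.001,"twist": 0},{"x": 0,"y": 0,"z": 0.001,"twist": 0}])

```text
time: 28.2
tool_pos: [542.4, 70.7, 46.1]
tcp_rot: [3.142, -0.001, 0.104]
contact_force: [-3.3, -0.6, 5.5]
grip_width: 30.0
finger_force: 30.0
```

Weight has transferred. Releasing.

>>> play_rows(commands=[{"x": 0,"y": 0,"z": 0,"twist": 0},{"x": 0,"y": 0,"z": 0,"twist": 0},{"x": 0,"y": 0,"z": 0,"twist": 0},{"x": 0,"y": 0,"z": 0,"twist": 0},{"x": 0,"y": 0,"z": -0.005,"twist": 0},{"x": 0,"y": 0,"z": -0.025,"twist": 0},{"x": 0,"y": 0,"z": -0.06,"twist": 0},{"x": 0,"y": 0,"z": -0.095,"twist": 0}], jaw=0.4)

```text
time: 29.0
tool_pos: [541.9, 70.7, 141.4]
tcp_rot: [-3.141, 0.001, 0.104]
contact_force: [-0.2, 0.1, -0.2]
grip_width: 55.1
finger_force: 0.0
```

```bash
python3 -c "
from h import *
from plant import bot
s=bot.capture('scene');c=bot.capture('wrist')
plan((500,-338,150,6))
for k,z in(('copper',75),('yellow',65)):print(k,z,*blobs(c,k,z,80),sep='\n ')
for k,z in(('copper',75),('yellow',65)):print(k,z,*blobs(s,k,z,20,(215,190,310,250)),sep='\n ')
"
```

```text
t 29.1 pos [545.4  70.8 145.6] rpy [179.94  -0.57   5.96] j [-0.01  0.44  1.57  0.    1.12  1.46] F [0.5 0.1 0.1] w 54.8 ff 0.0
(500, -338, 150, 6) -> [-0.0875  0.4018 -0.0048] twist -0.04
copper
 75
 ([261.0, 314.0], 445.3, 58.9, 54.6, 25.5, -84.0)
 ([262.0, 141.0], 576.6, 72.6, 182.5, 54.6, 6.0)
yellow
 65
 ([304.0, 103.0], 620.8, 46.1, 31.9, 14.9, -83.9)
 ([221.0, 102.0], 614.4, 106.4, 27.6, 14.9, -83.9)
copper
 75
 ([262.0, 221.0], 551.3, 91.5, 252.9, 71.8, 5.5)
yellow
 65
 ([247.0, 235.0], 613.9, 111.2, 35.5, 17.9, -87.5)
 ([234.0, 220.0], 621.1, 45.1, 26.2, 17.3, -79.6)
 ([290.0, 211.0], 466.1, 95.5, 35.8, 20.9, -88.3)
```

The bar is on both sticks, about 0.4 mm off centre across. Now the button.

>>> play_rows(commands=[{"x": 0,"y": 0.01,"z": -0.01,"twist": 0},{"x": -0.01,"y": 0.04,"z": -0.02,"twist": 0},{"x": -0.02,"y": 0.085,"z": -0.03,"twist": 0},{"x": -0.03,"y": 0.13,"z": -0.03,"twist": 0},{"x": -0.04,"y": 0.175,"z": -0.03,"twist": 0},{"x": -0.05,"y": 0.22,"z": -0.03,"twist": 0},{"x": -0.06,"y": 0.265,"z": -0.03,"twist": 0},{"x": -0.07,"y": 0.31,"z": -0.03,"twist": 0}], jaw=1)

```text
time: 29.9
tool_pos: [503.5, -247.1, 169.8]
tcp_rot: [-3.14, 0.001, 0.104]
contact_force: [0.6, 0.9, 0.4]
grip_width: 0.9
finger_force: 0.0
```

>>> play_rows(commands=[{"x": -0.005,"y": 0.04,"z": 0,"twist": 0},{"x": -0.012,"y": 0.07,"z": 0,"twist": 0},{"x": -0.018,"y": 0.09,"z": 0,"twist": 0},{"x": -0.018,"y": 0.092,"z": 0,"twist": 0},{"x": -0.018,"y": 0.092,"z": 0,"twist": 0},{"x": -0.018,"y": 0.092,"z": 0,"twist": 0},{"x": -0.018,"y": 0.092,"z": 0,"twist": 0},{"x": -0.018,"y": 0.092,"z": 0,"twist": 0}])

```text
time: 30.7
tool_pos: [496.8, -337.3, 170.5]
tcp_rot: [-3.141, -0.0, 0.105]
contact_force: [0.3, -0.6, -0.9]
grip_width: 0.4
finger_force: 0.0
```

```bash
python3 -c "
from h import *
from plant import bot
c=bot.capture('wrist');s=bot.capture('scene');t=bot.capture('top');plan();print(c['eye'])
pickle.dump(c,open('pics/c6.pkl','wb'))
print(c['pixels'].shape)
HSV['g2']=((45,120,120),(75,255,255));HSV['red']=((172,120,110),(180,255,255))
for k in('g2','red'):
  for z in(90,95,100):print(k,z,*blobs(c,k,z,80),sep='\n ')
a=[(525.5,)]
print('top bar',blobs(t,'copper',75,60,(215,135,255,232)),blobs(t,'yellow',65,20,(215,135,255,232)))
"
```

```text
t 30.85 pos [ 496.7 -337.8  170.6] rpy [ 1.8e+02 -1.0e-02  6.0e+00] j [-0.72  0.52  1.37  0.    1.25  0.74] F [-0.3  0.2  0. ] w 0.2 ff 0.0
[ 573.58652018 -330.51723029  341.66375376]
(384, 512, 3)
g2
 90
 ([268.0, 163.0], 524.5, -340.7, 27.6, 27.2, -83.9)
 ([399.0, 93.0], 584.4, -429.4, 53.6, 39.1, 80.9)
g2
 95
 ([268.0, 163.0], 525.5, -340.5, 27.1, 26.6, -83.9)
 ([399.0, 93.0], 584.2, -427.4, 52.5, 38.3, 80.9)
g2
 100
 ([268.0, 163.0], 526.4, -340.3, 26.5, 26.1, -83.9)
 ([399.0, 93.0], 584.0, -425.5, 51.4, 37.5, 80.9)
red
 90
red
 95
red
 100
top bar [([234.0, 184.0], 536.8, 66.5, 252.9, 57.9, 5.8)] [([226.0, 208.0], 463.5, 89.6, 28.8, 14.4, 89.9), ([247.0, 206.0], 469.8, 29.6, 34.6, 12.6, -84.3), ([221.0, 158.0], 612.7, 104.8, 27.9, 16.4, -80.4), ([242.0, 156.0], 619.1, 46.1, 33.3, 17.1, -84.2)]
```

>>> play_rows(commands=[{"x": 0.01,"y": 0.0015,"z": 0.005,"twist": 0},{"x": 0.025,"y": 0.004,"z": 0.02,"twist": 0},{"x": 0.0285,"y": 0.0045,"z": 0.04,"twist": 0},{"x": 0.0285,"y": 0.0045,"z": 0.058,"twist": 0},{"x": 0.0285,"y": 0.0045,"z": 0.068,"twist": 0},{"x": 0.0285,"y": 0.0045,"z": 0.074,"twist": 0},{"x": 0.0285,"y": 0.0045,"z": 0.078,"twist": 0},{"x": 0.0285,"y": 0.0045,"z": 0.08,"twist": 0}])

```text
time: 31.65
tool_pos: [525.4, -339.5, 90.9]
tcp_rot: [-3.141, -0.0, 0.104]
contact_force: [-2.2, 3.4, 4.5]
grip_width: 0.5
finger_force: 2.1
```

>>> play_rows(commands=[{"x": 0,"y": 0,"z": 0.001,"twist": 0},{"x": 0,"y": 0,"z": 0.002,"twist": 0},{"x": 0,"y": 0,"z": 0.003,"twist": 0},{"x": 0,"y": 0,"z": 0.004,"twist": 0},{"x": 0,"y": 0,"z": 0.005,"twist": 0},{"x": 0,"y": 0,"z": 0.005,"twist": 0},{"x": 0,"y": 0,"z": 0.005,"twist": 0},{"x": 0,"y": 0,"z": 0.005,"twist": 0}])

```text
time: 32.45
tool_pos: [525.6, -339.7, 89.4]
tcp_rot: [3.14, -0.002, 0.104]
contact_force: [-8.3, 7.9, 23.5]
grip_width: 0.6
finger_force: 11.6
```

```bash
python3 -c "
from h import *
from plant import bot
c=bot.capture('wrist');s=bot.capture('scene');plan()
pickle.dump((c,s),open('pics/c7.pkl','wb'))
o=pickle.load(open('pics/scene.pkl','rb'))
HSV['g2']=((45,120,120),(75,255,255))
for n,i in(('w',c),('s0',o),('s',s)):
  r=None if n=='w' else (190,110,230,145)
  print(n,*blobs(i,'g2',94,8,r),sep='\n ')
def proj(c,p):
    v=R.from_euler('xyz',c['rotation']).inv().apply(np.array(p)-c['eye']);return (v[:2]/v[2]*c['fx']+[c['cx'],c['cy']]).round(0)
for z in(80,86,94,105):print(z,proj(c,[525.5,-340.5,z]),proj(s,[525.5,-340.5,z]))
h=cv2.cvtColor(c['pixels'],cv2.COLOR_RGB2HSV)
for r in range(190,262,6):print(r,[tuple(int(v) for v in h[r,q]) for q in range(235,300,8)])
"
```

```text
t 32.55 pos [ 525.6 -339.7   89.4] rpy [ 1.799e+02 -1.100e-01  5.960e+00] j [-0.7   0.64  1.39  0.    1.11  0.77] F [-7.7  7.5 22.9] w 0.5 ff 11.59072681562975
w
 ([259.0, 227.0], 535.0, -338.8, 21.0, 5.4, -80.7)
s0
 ([209.0, 126.0], 521.4, -355.1, 23.0, 20.8, 60.8)
s
80 [261. 233.] [210. 132.]
86 [261. 237.] [210. 130.]
94 [261. 243.] [210. 129.]
105 [261. 252.] [209. 126.]
190 [(25, 7, 231), (40, 7, 230), (43, 8, 232), (40, 7, 229), (36, 6, 231), (30, 7, 229), (36, 6, 230), (30, 8, 229), (39, 8, 230)]
196 [(35, 7, 229), (36, 6, 229), (30, 4, 230), (43, 8, 233), (34, 8, 231), (39, 8, 230), (48, 6, 230), (40, 7, 230), (30, 8, 230)]
202 [(45, 7, 228), (30, 9, 109), (0, 0, 0), (83, 102, 10), (137, 255, 7), (96, 41, 31), (30, 5, 234), (30, 6, 231), (40, 7, 232)]
208 [(30, 5, 49), (150, 25, 41), (40, 16, 47), (135, 20, 50), (100, 17, 46), (90, 6, 45), (54, 128, 10), (39, 8, 231), (36, 6, 230)]
214 [(160, 16, 47), (90, 6, 44), (158, 23, 44), (108, 28, 46), (0, 0, 47), (20, 16, 47), (126, 33, 39), (30, 26, 30), (35, 7, 232)]
220 [(135, 14, 37), (120, 36, 43), (65, 125, 57), (72, 232, 76), 
[... 194 characters left out ...]
34, 38), (30, 12, 212)]
232 [(87, 66, 35), (62, 105, 122), (17, 42, 98), (155, 90, 17), (6, 33, 77), (21, 26, 97), (56, 89, 69), (105, 31, 33), (38, 12, 82)]
238 [(24, 39, 97), (18, 34, 98), (17, 40, 101), (90, 55, 14), (30, 35, 58), (18, 38, 102), (25, 31, 99), (18, 31, 99), (0, 10, 26)]
244 [(96, 116, 22), (60, 27, 19), (120, 60, 17), (138, 61, 21), (38, 38, 53), (128, 128, 16), (135, 30, 17), (109, 97, 21), (128, 89, 23)]
250 [(160, 104, 22), (78, 209, 22), (103, 54, 33), (120, 255, 4), (18, 27, 47), (120, 53, 29), (24, 116, 11), (75, 44, 23), (60, 15, 17)]
256 [(0, 64, 24), (30, 23, 22), (120, 27, 28), (135, 115, 31), (10, 21, 36), (98, 41, 25), (115, 90, 17), (36, 61, 21), (90, 18, 14)]
```

```bash
python3 -c "
from h import *
c6=pickle.load(open('pics/c6.pkl','rb'));c7,s=pickle.load(open('pics/c7.pkl','rb'))
def proj(c,p):
    v=R.from_euler('xyz',c['rotation']).inv().apply(np.array(p)-c['eye']);return (v[:2]/v[2]*c['fx']+[c['cx'],c['cy']]).round(1)
for n,c,q in(('c6',c6,268),('c7',c7,261)):
  h=cv2.cvtColor(c['pixels'],cv2.COLOR_RGB2HSV)
  for z in(85,88,91,94,100,106):print(n,z,'front',proj(c,[539.4,-339.2,z]),'back',proj(c,[511.6,-341.8,z]))
  print([(r,int(h[r,q,0]),int(h[r,q,2])) for r in (range(134,190) if n=='c6' else range(196,232))])
"
```

```text
c6 85 front [268.2 142.3] back [267.5 177.7]
c6 88 front [268.3 142.8] back [267.6 178.6]
c6 91 front [268.3 143.4] back [267.7 179.5]
c6 94 front [268.4 143.9] back [267.7 180.5]
c6 100 front [268.6 145.1] back [267.9 182.4]
c6 106 front [268.7 146.3] back [268.  184.5]
[(134, 60, 65), (135, 150, 67), (136, 150, 62), (137, 170, 64), (138, 135, 64), (139, 150, 58), (140, 156, 62), (141, 68, 61), (142, 56, 63), (143, 67, 71), (144, 69, 95), (145, 69, 139), (146, 69, 176), (147, 68, 183), (148, 69, 185), (149, 69, 187), (150, 68, 188), (151, 69, 187), (152, 69, 187), (153, 68, 185), (154, 69, 186), (155, 69, 184), (156, 69, 186), (157, 70, 183), (158, 69, 180), (159, 69, 184), (160, 68, 183), (161, 69, 181), (162, 69, 178), (163, 69, 181), (164, 69, 178), (165, 70, 181), (166, 69, 178), (167, 69, 171), (168, 69, 175), (169, 70, 174), (170, 69, 174), (171, 69, 172), (172, 70, 169), (173, 69, 168), (174, 70, 170), (175, 69, 170), (176, 69, 167), (177, 70, 168), (178, 70, 165), (179, 70, 160), (180, 70, 154), (181, 69, 110), (182, 65, 61), (183, 144, 50), (184, 155, 47), (185, 141, 45), (
[... 203 characters left out ...]
 front [260.8 218.8] back [260.3 266. ]
c7 100 front [260.8 223. ] back [260.2 271.5]
c7 106 front [260.8 227.4] back [260.2 277.4]
[(196, 34, 231), (197, 30, 225), (198, 30, 162), (199, 20, 71), (200, 141, 17), (201, 55, 13), (202, 120, 25), (203, 133, 11), (204, 146, 33), (205, 130, 53), (206, 75, 51), (207, 120, 47), (208, 145, 43), (209, 160, 44), (210, 137, 42), (211, 30, 46), (212, 140, 41), (213, 123, 47), (214, 173, 50), (215, 150, 42), (216, 146, 45), (217, 138, 48), (218, 66, 48), (219, 69, 66), (220, 70, 79), (221, 69, 101), (222, 68, 137), (223, 69, 166), (224, 69, 166), (225, 69, 166), (226, 68, 166), (227, 68, 167), (228, 69, 168), (229, 70, 162), (230, 69, 139), (231, 70, 89)]
```

```bash
python3 -c "
from h import *
c6=pickle.load(open('pics/c6.pkl','rb'));c7,s=pickle.load(open('pics/c7.pkl','rb'))
h=cv2.cvtColor(c6['pixels'],cv2.COLOR_RGB2HSV);print([(r,int(h[r,268,2])) for r in range(120,136)])
def xr(c,q,r,z):return onz(c,(q,r),z)[0].round(2)
for zb in(85,87,89):print('bezel front c6?c7',[ (r,xr(c6,268,r,zb)) for r in range(124,136,2)],xr(c7,261,198.3,zb),'back c6',xr(c6,268,187.7,zb))
for z in(86,88,90,92,94,96,98):print(z,'c6 front/back',xr(c6,268,144.8,z),xr(c6,268,181.1,z),'c7 front',xr(c7,261,221.6,z))
"
```

```text
[(120, 238), (121, 240), (122, 238), (123, 237), (124, 237), (125, 240), (126, 237), (127, 240), (128, 240), (129, 232), (130, 122), (131, 29), (132, 45), (133, 61), (134, 65), (135, 67)]
bezel front c6?c7 [(124, np.float64(553.06)), (126, np.float64(551.58)), (128, np.float64(550.1)), (130, np.float64(548.61)), (132, np.float64(547.12)), (134, np.float64(545.62))] 548.0 back c6 503.46
bezel front c6?c7 [(124, np.float64(553.22)), (126, np.float64(551.76)), (128, np.float64(550.28)), (130, np.float64(548.81)), (132, np.float64(547.33)), (134, np.float64(545.84))] 548.62 back c6 504.01
bezel front c6?c7 [(124, np.float64(553.38)), (126, np.float64(551.93)), (128, np.float64(550.47)), (130, np.float64(549.0)), (132, np.float64(547.53)), (134, np.float64(546.06))] 549.23 back c6 504.55
86 c6 front/back 537.59 509.11 c7 front 534.77
88 c6 front/back 537.87 509.61 c7 front 535.54
90 c6 front/back 538.15 510.11 c7 front 536.31
92 c6 front/back 538.43 510.62 c7 front 537.08
94 c6 front/back 538.72 511.12 c7 front 537.85
96 c6 front/back 539.0 511.63 c7 front 538.62
98 c6 front/back 539.28 512.13 c7 front 539.39
```

>>> play_rows(commands=[{"x": 0,"y": 0,"z": -0.003,"twist": 0},{"x": 0,"y": 0,"z": -0.006,"twist": 0},{"x": 0,"y": 0,"z": -0.009,"twist": 0},{"x": 0,"y": 0,"z": -0.012,"twist": 0},{"x": 0,"y": 0,"z": -0.014,"twist": 0},{"x": 0,"y": 0,"z": -0.014,"twist": 0},{"x": 0,"y": 0,"z": -0.014,"twist": 0},{"x": 0,"y": 0,"z": -0.014,"twist": 0}])

```text
time: 33.35
tool_pos: [525.2, -339.8, 99.0]
tcp_rot: [-3.141, 0.0, 0.104]
contact_force: [0.2, -0.2, 0.1]
grip_width: 0.6
finger_force: 0.0
```

```bash
python3 -c "
from h import *
from plant import bot
c=bot.capture('wrist');plan()
pickle.dump(c,open('pics/c8.pkl','wb'))
c7,s=pickle.load(open('pics/c7.pkl','rb'))
h=cv2.cvtColor(c['pixels'],cv2.COLOR_RGB2HSV);print([(r,int(h[r,261,0]),int(h[r,261,2])) for r in range(184,246)])
"
```

```text
t 33.4 pos [ 525.2 -339.8   99.1] rpy [-1.7998e+02  2.0000e-02  5.9500e+00] j [-0.7   0.63  1.38  0.    1.13  0.77] F [0.1 0.2 0.1] w 0.3 ff 0.0
[(184, 35, 231), (185, 35, 232), (186, 40, 232), (187, 40, 230), (188, 30, 231), (189, 26, 233), (190, 30, 231), (191, 23, 232), (192, 41, 207), (193, 10, 105), (194, 105, 14), (195, 41, 11), (196, 70, 10), (197, 150, 18), (198, 158, 34), (199, 107, 50), (200, 105, 53), (201, 143, 52), (202, 120, 46), (203, 138, 46), (204, 173, 43), (205, 107, 53), (206, 135, 48), (207, 115, 53), (208, 173, 50), (209, 150, 49), (210, 75, 47), (211, 64, 50), (212, 69, 58), (213, 71, 64), (214, 68, 60), (215, 67, 67), (216, 71, 72), (217, 71, 76), (218, 69, 100), (219, 68, 141), (220, 68, 167), (221, 69, 173), (222, 69, 170), (223, 69, 168), (224, 70, 168), (225, 69, 168), (226, 69, 164), (227, 69, 169), (228, 70, 167), (229, 70, 159), (230, 69, 143), (231, 69, 88), (232, 68, 73), (233, 68, 69), (234, 67, 75), (235, 70, 75), (236, 70, 72), (237, 68, 72), (238, 72, 76), (239, 67, 75), (240, 68, 75), (241, 67, 78), (242, 69, 70), (243, 67, 71), (244, 66, 69), (245, 65, 68)]
```

The button's visible side shrank from about 7 rows when up to 3 rows under 23 N, which is fully down. It is up again now. I'll retreat and do a final check.

>>> play_rows(commands=[{"x": 0,"y": 0,"z": -0.01,"twist": 0},{"x": 0,"y": 0,"z": -0.03,"twist": 0},{"x": 0,"y": 0,"z": -0.05,"twist": 0},{"x": 0,"y": 0,"z": -0.07,"twist": 0},{"x": 0,"y": 0,"z": -0.08,"twist": 0},{"x": 0,"y": 0,"z": -0.08,"twist": 0},{"x": 0,"y": 0,"z": -0.08,"twist": 0},{"x": 0,"y": 0,"z": -0.08,"twist": 0}])

```text
time: 34.2
tool_pos: [524.8, -339.4, 178.1]
tcp_rot: [-3.14, 0.001, 0.104]
contact_force: [-0.5, -0.3, 0.2]
grip_width: 0.7
finger_force: 0.0
```

```bash
python3 -c "
from h import *
from plant import bot
t=bot.capture('top');s=bot.capture('scene');plan()
print(blobs(t,'yellow',65,20,(215,135,255,232)))
print(blobs(s,'yellow',65,15,(215,180,315,260)))
print(bot.close_job())
"
```

```text
t 34.3 pos [ 524.9 -339.5  178.3] rpy [-1.7992e+02  8.0000e-02  5.9500e+00] j [-0.7   0.56  1.28  0.    1.31  0.77] F [ 0.2 -0.1  0.2] w 0.6 ff 0.0
[([226.0, 208.0], 463.5, 89.6, 28.8, 14.4, 89.9), ([247.0, 206.0], 469.8, 29.5, 34.9, 12.6, -84.3), ([221.0, 158.0], 612.7, 105.0, 27.4, 16.4, -80.4), ([242.0, 156.0], 619.1, 46.1, 33.3, 17.1, -84.2)]
[([247.0, 235.0], 613.5, 111.5, 36.5, 17.7, 87.4), ([234.0, 220.0], 621.1, 45.1, 26.2, 17.3, -79.6), ([290.0, 211.0], 466.1, 95.5, 35.8, 20.9, -88.3), ([277.0, 197.0], 472.2, 28.0, 25.2, 16.9, -83.8)]
the job is handed in; nothing more can be done
None
```

I finished the job and handed it in at 34 s, without seeing the verdict: both sticks are on their bands (2–3 mm off centre across the bar), the loose bar is set down centred on them, and the green button was pressed fully down and came back up.

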